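# Press and turn the bottle warmer's bayonet lid home, then start it

### The job

Close the bottle warmer: its lid is only resting loose on the mouth, so press down on it and turn it clockwise (seen from above) until it drops in, keep it pressed down and turn it further clockwise until it stops and stays locked. Only then press the orange start button right down and let go, leaving the bottles and the egg cup where they stand.

Things in the scene. Friction and masses are not known exactly. Their poses are not given: they have to be found in the camera images.
- warmer: Round white bottle warmer, 156 mm across, fixed. Origin: centre of its underside, on the shelf; z up. Its round mouth, on this z axis, has a flat collar 100 mm up. A console lobe 88 mm high with the start button reaches out along its -x axis to 142 mm from the centre. The lid is locked when its wings lie along the warmer's x axis (two red marks on the collar); a stop halts it there.
- blue_mark (a point): Centre of one of two opposite blue marks on the collar, 70 mm from the warmer's axis, at +50 degrees (counter-clockwise from above) from the warmer's x axis; 100 mm up. With the lid's wings on the line of the blue marks (within about 3 degrees) its lugs meet the notches and the lid drops in; nowhere else.
- lid: Grey bayonet lid, a loose disc 124 mm across, 8 mm thick, 250 g. Origin: centre of the disc's underside; z up. Its plug is already centred in the mouth, but lugs under the disc rest on a ledge, so the underside starts 18 mm above the collar, the wings 25 to 50 degrees counter-clockwise of the blue marks. Half a turn looks and works the same.
- lid_wing (a point): Centre (half-way up) of one of the lid's two upright green wings, 40 mm from the lid's centre along its x axis; the other is opposite. Each wing runs radially from 24 to 56 mm from the centre, is 12 mm thick and stands 24 mm above the disc; the space between and beside them is free, so fingertips can press on the disc and push the wings round.
- lifter (a joint): Travel in m of the spring plate hidden under the lid: about 0.014 with the lid fully down, 0.012 locked and let go. At the blue marks the lid sinks about 9 mm by itself (0.006); pressing it on down to the collar takes about 6 N. Only fully down can it be turned on, 50 degrees clockwise to the stop. Let go too early it springs up about 9 mm; let go when locked it rises 2 mm and stays.
- start_top (a point): Centre of the upper face of the orange round start button, 32 mm across, on the warmer's console, 108 mm from the warmer's centre along its -x axis; pressed straight down.
- start (a joint): Travel of the start button: 0 m released, 0.006 m fully down (5 N); it springs back.
- bottle_a: Closed clear baby bottle, 58 mm across, 140 mm high, standing loose beside the warmer; origin at the centre of its underside. Not to be moved.
- bottle_b: Another such bottle. Not to be moved.
- bottle_c: Another such bottle. Not to be moved.
- egg_cup: White ceramic egg cup, 50 mm across, 62 mm high, loose; origin at the centre of its underside. Not to be moved.

How it is judged:
On the way, in this order (a step that is already met when the one before it is completed fails the run):
1. the lid has dropped in at the blue marks and is pressed down (z of lid in the frame of warmer below 0.105 m and horizontal distance between lid and warmer below 0.006 m), for 0.05 s.
2. the lid is turned clockwise to the stop, its wings on the red marks (z of lid in the frame of warmer below 0.105 m and angle between the x axis of lid and the x axis of warmer, either way round below 0.17 rad), for 0.2 s.
3. the start button is pressed right down (value of joint start above 0.0045 m), for 0.05 s.
At the end, for the whole second after the job is handed in: The lid is locked in the warmer: disc within 5 mm of the collar, centred within 6 mm, level within 0.06 rad, wings within 0.17 rad (10 degrees) of the warmer's x axis, at rest; the start button has been pressed at least 4.5 mm after locking and has sprung back (all of step 2 and horizontal distance between lid and warmer below 0.006 m and angle between lid's own z axis and vertical below 0.06 rad and linear speed of lid below 0.02 m/s and value of joint start below 0.002 m); the robot touches nothing.
It fails at once if the start button is pressed before the lid is locked (value of joint start above 0.003 m and not (angle between the x axis of lid and the x axis of warmer, either way round below 0.17 rad and z of lid in the frame of warmer below 0.107 m)).
It fails at once if a bottle or the egg cup is moved by more than 20 mm (distance of any of bottle_a, bottle_b, bottle_c, egg_cup from where it was at the start of the episode above 0.02 m).
It also fails if it takes over 61 s, if anything falls off the work surface, if the arm or the gripper's body presses on something with over 40 N, if the wrist force passes 120 N, or if a joint passes its speed limit or range.

### The arm

A 7-joint arm with a two-finger parallel gripper is mounted at the origin on the work surface. World frame = base frame: x ahead of the robot, y to its left, z up, the work surface at z = 0. Lengths are in m, angles in rad, forces in N, time in s.
With the tool pointing down it reaches from about 0.425 to 0.875 m from the base axis. Payload 4.7 kg.
Tool frame: the origin (TCP) lies on the centre line of the jaws, within the pads' length; the fingertips stand ahead of it and the grasp point (between the pads) lies 2 mm behind it (nose_length is the z of the fingertips in the tool frame, in m); z points along the fingers, y is the line along which they close (so a half turn about z gives the same grasp; the last joint's range is limited). The gripper opens to 87 mm and grips with 3 to 60 N. Pads are 19 mm wide; open, the fingers measure 117 mm over their backs; the gripper's body (75 mm by 190 mm) begins 51 mm behind the grasp point.
Start: joints at [1.176, 0.321, -0.07, 1.45, 0.023, 1.371, -0.057], TCP at [0.258, -0.596, 0.24] pointing down, gripper open.
Joint ranges: [-2.86, 2.86], [-0.3, 2.09], [-1.38, 1.24], [0.06, 2.45], [-1.56, 4.7], [0.09, 2.05], [-2.69, 2.69]. Speed limits (rad/s): [2.57, 2.57, 3.14, 3.14, 3.14, 3.14, 3.14].

### API

Orientations are given as a rotation vector (axis times angle).
In Python, from bench import * gives the robot as it stands.
- The arm moves only by the tool send_rows, never from a script. Its arguments are lists of equal length, an entry for each row: "xyz": the shift along the tool's x, y, z in mm, a list of three; "dr": the turn, a rotation vector about the tool's x, y, z in rad, a list of three. A call has exactly 10 rows; each row is the pose to reach, as a shift and turn from the pose commanded when the call began, along the tool's axes at that moment; what a row does not reach only later rows make up. A row lasts 1/12 s, in which the tool goes at most 41.7 mm and 7.16 degrees, less where a joint would pass 70% of its speed; a pose out of reach is approached as far as the arm can. A call with a gripper value outside its range is refused whole. "jaw" is the finger opening in mm, from 0 to 87, set as the call begins (left out, the last holds). The fingers move at their own pace and stop on an object; "grip_force" is the grip in N (left out, the last holds). Time passes only in rows, so rows that repeat a pose let the fingers close, or fill a call up. It gives the time, the measured TCP pose, the force, the opening and the grip force at its end, in the units of the state.
- get_state(): the state, without advancing time (a new reading comes with each control period).
- get_image(name): name is "scene" or "side" or "wrist"; returns the picture (384x512x3 uint8, red, green, blue); there is no depth.
- calibration(name): a dict with "vfov" (degrees; the focal length in pixels is half the picture's height over the tangent of half this angle, whatever the lens; pixels are square), "cx", "cy" (the principal point, pixels), "k1" (the pictures are not rectified: a ray, as slopes to the right and down, at radius r is drawn at 1 + k1 r^2 times it, then the intrinsics apply), "rvec" (rotation vector, rad) and "tvec" (3), from world to camera coordinates, as OpenCV has them; the wrist camera has in their place "hand_eye" (4x4, takes a point from camera to tool coordinates, whose origin is the TCP and whose axes are the flange's). Camera axes: x right, y down, z forward; pixel columns grow to the right and rows downward; lengths in m; the calibration is good to about 2 mm. A picture is of the moment at which its call begins: read the wrist's pose just before it. calibration takes no time and is no camera call.
- close_job(): hands the job in; it is judged then, once.
The state is a dict: "time": time; "joint_positions": joint angles; "qd": joint speeds; "joint_torque": joint torques, N m; "position": TCP position; "tool_rot": TCP orientation; "ft_force": force on the tool from outside, world axes, zero at the start; "torque": the same for the moment, N m; "grip_width": opening from 0.0 (shut) to 1.0 (fully open); "grip_force": force on a finger pad.
Only numpy, scipy, OpenCV 4.12 (cv2) and the standard library are available. Lean on these libraries where they do the work, as an engineer would, in place of code of your own. Each camera call takes 0.05 s, during which the arm holds its last target. There are 200 camera calls.

## Working session

There is one attempt and no reset: what is moved stays moved. The work goes in short steps, Python scripts to look and compute and a tool call to move; the robot and the scene stay as the last step left them, time stands still between calls to the robot, and variables do not carry over. Pictures are saved under pics/ and viewed, at most 10 in all, crops included, and the job is handed in when it is done.

Besides the shell and the picture viewer there is one more tool, called after "Request:" as name(argument=value, ...) on one line, values as JSON. send_rows: Moves the arm, as the interface text tells. Its arguments: {"type":"object","properties":{"xyz":{"type":"array"},"dr":{"type":"array"},"jaw":{"type":"number"},"grip_force":{"type":"number"}},"required":["xyz","dr"]}

```bash
ls; mkdir -p pics
python3 - <<'E'
from bench import *
import cv2,numpy as np
s=get_state();print({k:np.round(v,3) for k,v in s.items()})
try: print(nose_length)
except Exception as e: print(e)
a=get_image("scene");b=get_image("side");w=get_image("wrist")
for n,i in (("scene",a),("side",b),("wrist",w)):
    cv2.imwrite(f"pics/{n}0.png",i[:,:,::-1]); print(n,calibration(n))
cv2.imwrite("pics/both0.png",cv2.resize(np.vstack([a,b])[:,:,::-1],None,fx=.78,fy=.78))
E
```

```text
pics
{'time': np.float64(0.0), 'joint_positions': array([ 1.176,  0.322, -0.07 ,  1.452,  0.023,  1.371, -0.057]), 'qd': array([-0.   , -0.001,  0.001,  0.   , -0.   , -0.002,  0.   ]), 'joint_torque': array([ 1.0000e-03, -4.9129e+01, -4.0300e-01, -3.1253e+01, -6.4000e-02,
        4.3000e-02,  0.0000e+00]), 'position': array([ 0.258, -0.596,  0.238]), 'tool_rot': array([-3.074e+00, -6.370e-01,  1.000e-03]), 'ft_force': array([ 0.198,  0.453, -0.694]), 'torque': array([-0.087,  0.035, -0.015]), 'grip_force': np.float64(0.0), 'grip_width': np.float64(0.999)}
0.017
scene {'vfov': 46.974666264050846, 'cx': 261.09906364628733, 'cy': 197.24937865920901, 'k1': -0.10837533627482981, 'rvec': array([ 2.08283549,  1.5498507 , -0.51138971]), 'tvec': array([-0.1814805 , -0.39798249,  1.43911672])}
side {'vfov': 43.4497896115963, 'cx': 253.54506418801057, 'cy': 197.25577544478247, 'k1': -0.009251551916855784, 'rvec': array([ 1.02474806, -2.55215501,  0.93157397]), 'tvec': array([0.45966933, 0.37133899, 0.8307396 ])}
wrist {'vfov': 61.188811899912444, 'cx': 251.94303335056048, 'cy': 196.40703533559454, 'k1': -0.09545861020037479, 'hand_eye': array([[ 1.67037139e-04, -9.52325076e-01, -3.05085105e-01,
         8.38454818e-02],
       [ 9.99999684e-01, -7.80262563e-05,  7.91069256e-04,
         7.54098314e-04],
       [-7.77159738e-04, -3.05085141e-01,  9.52324762e-01,
        -1.44567194e-01],
       [ 0.00000000e+00,  0.00000000e+00,  0.00000000e+00,
         1.00000000e+00]])}
```

View pics/both0.png

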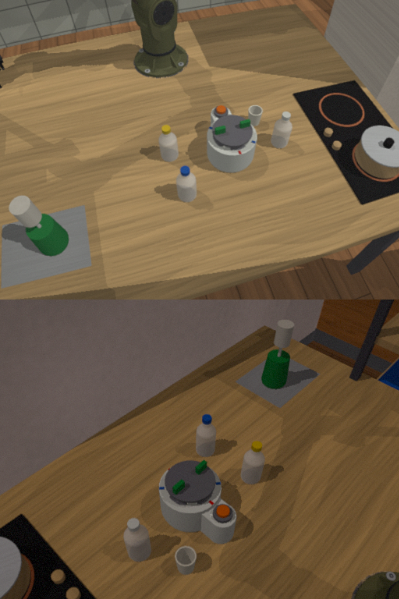

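View pics/wrist0.png

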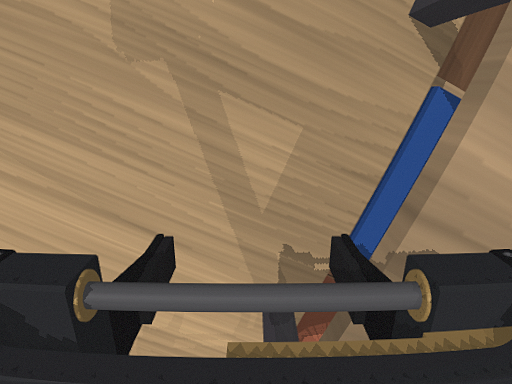

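The scene picture shows the warmer with its grey lid at about (296,185), the orange button at (282,142), the egg cup at (327,143), and the bottles at about (216,185), (238,238) and (362,165). In the side picture the lid is at about (245,235) and the button at (285,272). The wrist view shows only bare table. Next I triangulate.

```bash
cat > h.py <<'E'
import cv2,numpy as np
from scipy.spatial.transform import Rotation as R
from bench import *
def cam(n,st=None):
    c=calibration(n);f=192/np.tan(np.radians(c["vfov"]/2))
    K=np.array([[f,0,c["cx"]],[0,f,c["cy"]],[0,0,1]]);D=np.array([c["k1"],0,0,0.])
    if "rvec" in c: Rw=R.from_rotvec(c["rvec"]).as_matrix().T;o=-Rw@c["tvec"]
    else:
        H=c["hand_eye"];Rt=R.from_rotvec(st["tool_rot"]).as_matrix()
        Rw=Rt@H[:3,:3];o=Rt@H[:3,3]+st["position"]
    return K,D,Rw,o
def ray(C,p):
    K,D,Rw,o=C
    u=cv2.undistortPoints(np.array(p,float).reshape(1,1,2),K,D)[0,0]
    d=Rw@np.array([u[0],u[1],1]);return o,d/np.linalg.norm(d)
def onz(C,p,z):
    o,d=ray(C,p);return o+d*(z-o[2])/d[2]
def tri(Ca,pa,Cb,pb):
    o1,d1=ray(Ca,pa);o2,d2=ray(Cb,pb)
    t=np.linalg.lstsq(np.c_[d1,-d2],o2-o1,rcond=None)[0]
    a=o1+d1*t[0];b=o2+d2*t[1];return (a+b)/2,np.linalg.norm(a-b)
def blobs(im,lo,hi,amin=8):
    m=cv2.inRange(cv2.cvtColor(im,cv2.COLOR_RGB2HSV),lo,hi)
    n,l,s,c=cv2.connectedComponentsWithStats(m)
    return [(np.round(c[i],1).tolist(),int(s[i,4])) for i in range(1,n) if s[i,4]>=amin]
COL=dict(green=((50,100,40),(80,255,255)),orange=((3,180,120),(12,255,255)),blue=((105,120,60),(130,255,255)),red=((174,120,90),(180,255,255)),red2=((0,150,90),(3,255,255)),yellow=((22,180,150),(32,255,255)))
E
python3 - <<'E'
from h import *
for n in("scene","side"):
    im=cv2.imread(f"pics/{n}0.png")[:,:,::-1].copy()
    for k,v in COL.items(): print(n,k,[b for b in blobs(im,*v) if b[0][0]>150])
a=cv2.imread("pics/scene0.png")[110:280,180:400];b=cv2.imread("pics/side0.png")[130:370,140:340]
a=cv2.resize(a,None,fx=2.3,fy=2.3);b=cv2.resize(b,None,fx=1.4,fy=1.4)
o=np.zeros((600,800,3),np.uint8);o[:a.shape[0],:a.shape[1]]=a[:, :];b=b[:, :800-a.shape[1]];o[:b.shape[0],a.shape[1]:a.shape[1]+b.shape[1]]=b
cv2.imwrite("pics/crop0.png",o[:400])
E
```

```text
scene green [([313.7, 158.1], 116), ([282.1, 166.4], 118)]
scene orange [([283.4, 139.5], 54)]
scene blue [([237.0, 218.6], 115)]
scene red []
scene red2 []
scene yellow [([212.5, 164.2], 68)]
side green [([352.3, 89.9], 1250), ([257.3, 214.5], 159), ([228.4, 239.8], 183)]
side orange [([285.5, 269.7], 128)]
side blue [([499.8, 108.0], 116), ([264.6, 152.9], 114), ([279.4, 235.1], 14), ([206.7, 241.4], 13)]
side red []
side red2 [([270.7, 260.1], 14)]
side yellow []
```

View pics/crop0.png

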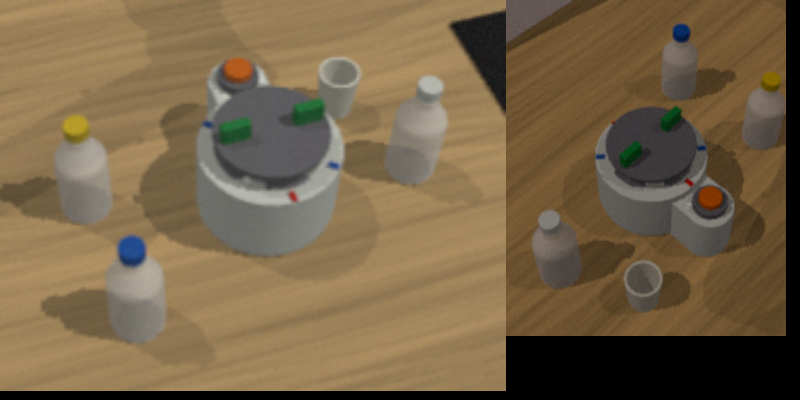

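The crops clearly show the lid with its two green wings, the blue and red marks on the collar, the button lobe behind on the robot's side, three bottles, and the egg cup near the lobe. I read the marks and caps from these and triangulate.

Run:
```python
from h import *
A=cam("scene");B=cam("side")
P=dict(blueL=((270.4,164.3),(206.7,241.4)),blueR=((325.2,182.2),(279.4,235.1)),
 g1=((282.1,166.4),(257.3,214.5)),g2=((313.7,158.1),(228.4,239.8)),btn=((283.4,139.5),(285.5,269.7)),
 b_yel=((212.6,164.2),(329,187)),b_blue=((237,218.6),(264.6,152.9)),b_wht=((367,148),(170.7,286)),egg=((327.8,140),(237.9,328.6)))
r={}
for k,(a,b) in P.items():
    x,e=tri(A,a,B,b);r[k]=x;print(k,x.round(4),round(e,4))
# alternate blue pairing
for a,b in (("blueL","blueR"),("blueR","blueL")): print("alt",a,tri(A,P[a][0],B,P[b][1]))
c=(r["g1"]+r["g2"])/2;print("lid c",c)
d=r["g1"]-r["g2"];print("wing ang",np.degrees(np.arctan2(d[1],d[0])),np.linalg.norm(d))
d=c-r["btn"];print("warmer x ang",np.degrees(np.arctan2(d[1],d[0])),np.linalg.norm(d[:2]))
```

```text
blueL [0.558  0.1176 0.1188] 0.1379
blueR [0.5435 0.1242 0.1003] 0.1391
g1 [0.5494 0.0794 0.1374] 0.0023
g2 [0.5471 0.1592 0.1377] 0.0027
btn [0.441  0.1191 0.1066] 0.0015
b_yel [ 0.4943 -0.0743  0.1356] 0.0029
b_blue [ 0.6559 -0.0577  0.1314] 0.0025
b_wht [0.5515 0.2952 0.1356] 0.0004
egg [0.4379 0.2471 0.0626] 0.0012
alt blueL (array([0.50382906, 0.06463123, 0.09877183]), np.float64(0.0009225527537349158))
alt blueR (array([0.59482376, 0.173318  , 0.0986576 ]), np.float64(0.0009769602542921794))
lid c [0.54827555 0.11927499 0.13758137]
wing ang -88.31728001945653 0.07987745426639141
warmer x ang 0.1097175192962292 0.10723626090845695
```

Triangulation agrees: the blue marks are at 50°, so the warmer is at about (0.549, 0.119) with yaw about 0. The wings are at 91.7°, 42° counter-clockwise of the marks. Plan: straddle the lid centre with the two fingertips just counter-clockwise of the wings (tool y at about 125°), press, and push round clockwise.

Request:
send_rows(xyz=[[28,-27,-2],[56,-54,-4],[84,-81,-6],[112,-108,-8],[140,-135,-10],[168,-162,-12],[196,-189,-14],[224,-216,-16],[252,-243,-18],[280,-270,-20]], dr=[[0,0,-0.11],[0,0,-0.22],[0,0,-0.33],[0,0,-0.44],[0,0,-0.55],[0,0,-0.66],[0,0,-0.77],[0,0,-0.88],[0,0,-0.99],[0,0,-1.1]], jaw=78)

```text
time: 0.98
position: [0.4081, -0.2355, 0.2596]
tool_rot: [2.283, 2.157, -0.001]
ft_force: [0.9, -0.1, 0.4]
grip_width: 0.891
grip_force: 0.0
```

```bash
cat >> h.py <<'E'
def plan(x,y,z,yawdeg):
    s=get_state();M=R.from_rotvec(s["tool_rot"]).as_matrix()
    ya=np.degrees(np.arctan2(M[1,1],M[0,1]))
    print("t",round(s["time"],2),"pos",s["position"].round(4),"yaw y",ya.round(1),"tilt",np.degrees(np.arccos(-M[2,2])).round(2),"F",s["ft_force"].round(1),"T",s["torque"].round(2),"q",s["joint_positions"].round(2))
    print("move mm",(M.T@(np.array([x,y,z])-s["position"])*1e3).round(1),"dz rad",-np.radians((yawdeg-ya+180)%360-180).round(3))
E
python3 -c "
from h import *
plan(.549,.119,.26,125)"
```

```text
t 0.98 pos [ 0.4081 -0.2355  0.2596] yaw y -3.3 tilt 0.03 F [ 0.9 -0.1  0.4] T [-0.03 -0.21  0.01] q [ 0.9  -0.06 -0.41  1.83 -0.02  1.36  0.44]
move mm [361.9 120.5  -0.6] dz rad -2.238
```

Request:
send_rows(xyz=[[36,12,0],[72,24,0],[108,36,0],[144,48,0],[180,60,0],[216,72,0],[252,84,0],[288,96,0],[324,108,0],[361,120,0]], dr=[[0,0,-0.11],[0,0,-0.22],[0,0,-0.33],[0,0,-0.44],[0,0,-0.55],[0,0,-0.66],[0,0,-0.77],[0,0,-0.88],[0,0,-0.99],[0,0,-1.1]])

```text
time: 1.82
position: [0.5504, 0.1167, 0.2595]
tool_rot: [0.82, 3.032, -0.001]
ft_force: [0.7, -0.4, 0.2]
grip_width: 0.896
grip_force: 0.0
```

Request:
send_rows(xyz=[[0,0,0],[0,0,0],[0,0,0],[0,0,0],[0,0,0],[0,0,0],[0,0,0],[0,0,0],[0,0,0],[0,0,0]], dr=[[0,0,-0.11],[0,0,-0.22],[0,0,-0.33],[0,0,-0.44],[0,0,-0.55],[0,0,-0.66],[0,0,-0.77],[0,0,-0.88],[0,0,-0.99],[0,0,-1.12]])

```text
time: 2.65
position: [0.5499, 0.1153, 0.2592]
tool_rot: [0.91, -3.006, 0.0]
ft_force: [0.1, 0.6, 0.4]
grip_width: 0.898
grip_force: 0.0
```

Run:
```python
from h import *
plan(.549,.119,.16,125)
s=get_state();im=get_image("wrist");cv2.imwrite("pics/wrist1.png",im[:,:,::-1])
C=cam("wrist",s)
for k,v in COL.items():
    print(k,[(b,onz(C,b[0],{'green':.138,'orange':.107}.get(k,.1)).round(4)) for b in blobs(im,*v,20)])
```

```text
t 2.65 pos [0.5499 0.1153 0.2592] yaw y 123.7 tilt 0.04 F [0.1 0.6 0.4] T [ 0.11 -0.11  0.04] q [ 0.57  0.23 -0.94  1.62  0.19  1.39  1.76]
move mm [-1.4  3.5 99.2] dz rad -0.023
green [(([214.6, 171.4], 738), array([0.5493, 0.0763, 0.138 ])), (([293.6, 218.3], 692), array([0.5468, 0.1563, 0.138 ]))]
orange [(([334.7, 86.5], 73), array([0.4336, 0.1244, 0.107 ])), (([310.4, 97.2], 32), array([0.4532, 0.112 , 0.107 ]))]
blue [(([233.1, 112.0], 84), array([0.5026, 0.0622, 0.1   ])), (([28.8, 184.4], 837), array([ 0.6761, -0.0755,  0.1   ]))]
red []
red2 [(([297.3, 122.0], 86), array([0.4773, 0.1162, 0.1   ]))]
yellow []
```

View pics/wrist1.png

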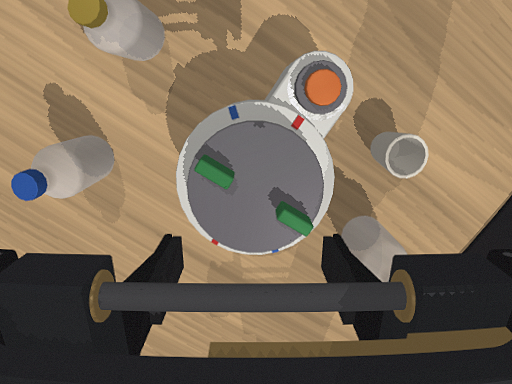

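The wrist view shows the lid at (255,190), its wings at (215,171) and (294,218), the button at (322,87), and the marks. Nothing stands under the fingers. The wrist estimate puts the centre about 2 mm from the other estimate, so I use (0.548, 0.1175).

Request:
send_rows(xyz=[[-1,1,25],[-1,1,50],[-1,1,75],[-1,1,90],[-1,1,100],[-1,1,106],[-1,1,110],[-1,1,110],[-1,1,110],[-1,1,110]], dr=[[0,0,-0.02],[0,0,-0.03],[0,0,-0.03],[0,0,-0.03],[0,0,-0.03],[0,0,-0.03],[0,0,-0.03],[0,0,-0.03],[0,0,-0.03],[0,0,-0.03]])

```text
time: 3.53
position: [0.551, 0.1171, 0.1505]
tool_rot: [-0.946, 2.994, -0.001]
ft_force: [0.3, 0.1, -0.1]
grip_width: 0.89
grip_force: 0.0
```

```bash
python3 -c "
from h import *
plan(.548,.1175,.143,115)"
```

```text
t 3.53 pos [0.551  0.1171 0.1505] yaw y 125.1 tilt 0.1 F [ 0.3  0.1 -0.1] T [ 0.13 -0.08 -0.  ] q [ 0.53  0.32 -0.92  1.76  0.28  1.19  1.71]
move mm [2.3 2.1 7.5] dz rad 0.176
```

Request:
send_rows(xyz=[[1,1,0],[2,2,0],[2,2,1],[2,2,2],[2,2,3],[2,2,4],[2,2,5],[2,2,6],[2,2,7],[2,2,8]], dr=[[0,0,0],[0,0,0],[0,0,0],[0,0,0],[0,0,0],[0,0,0],[0,0,0],[0,0,0],[0,0,0],[0,0,0]])

```text
time: 4.37
position: [0.5476, 0.1174, 0.1434]
tool_rot: [0.946, -2.995, 0.002]
ft_force: [-7.2, -3.0, 19.8]
grip_width: 0.896
grip_force: 9.8
```

Request:
send_rows(xyz=[[0,0,0],[0,0,0],[0,0,0],[0,0,0],[0,0,0.5],[0,0,0.5],[0,0,1],[0,0,1],[0,0,1],[0,0,1]], dr=[[0,0,0],[0,0,0],[0,0,0],[0,0,0],[0,0,0],[0,0,0],[0,0,0],[0,0,0],[0,0,0],[0,0,0]])

```text
time: 5.2
position: [0.5476, 0.1174, 0.1434]
tool_rot: [0.946, -2.995, 0.003]
ft_force: [-7.4, -3.5, 19.2]
grip_width: 0.899
grip_force: 9.6
```

```bash
python3 -c "
from h import *
plan(.548,.1175,.143,115)"
```

```text
t 5.2 pos [0.5476 0.1174 0.1434] yaw y 125.1 tilt 0.1 F [-7.4 -3.5 19.2] T [-0.22  1.79  0.12] q [ 0.53  0.33 -0.92  1.77  0.28  1.18  1.71]
move mm [-0.4 -0.1  0.4] dz rad 0.176
```

Request:
send_rows(xyz=[[0,0,-0.5],[0,0,-1],[0,0,-1],[0,0,-1],[0,0,-1],[0,0,-1],[0,0,-1],[0,0,-1],[0,0,-1],[0,0,-1]], dr=[[0,0,0],[0,0,0.02],[0,0,0.05],[0,0,0.09],[0,0,0.13],[0,0,0.17],[0,0,0.21],[0,0,0.25],[0,0,0.29],[0,0,0.33]])

```text
time: 6.03
position: [0.5487, 0.1181, 0.1434]
tool_rot: [-0.44, 3.108, -0.0]
ft_force: [-1.4, 0.6, 9.2]
grip_width: 0.895
grip_force: 5.3
```

Run:
```python
from h import *
plan(.548,.1175,.143,75)
im=get_image("scene");im2=get_image("side")
g=[b for b in blobs(im,*COL["green"]) if 250<b[0][0]<350];g2=[b for b in blobs(im2,*COL["green"]) if 180<b[0][0]<300];print(g,g2)
C=cam("scene");D=cam("side")
p=[onz(C,b[0],.138) for b in g];p2=[onz(D,b[0],.138) for b in g2];print(np.round(p,4),np.round(p2,4))
```

```text
t 6.03 pos [0.5487 0.1181 0.1434] yaw y 106.1 tilt 0.15 F [-1.4  0.6  9.2] T [0.18 0.24 0.25] q [ 0.48  0.31 -0.86  1.77  0.25  1.17  1.4 ]
move mm [ 0.8 -0.4  0.4] dz rad 0.543
[([314.9, 160.1], 122)] [([259.9, 216.7], 138), ([220.1, 245.2], 10)]
[[0.5531 0.1585 0.138 ]] [[0.5425 0.0812 0.138 ]
 [0.55   0.1794 0.138 ]]
```

Request:
send_rows(xyz=[[0,0,0],[0,0,0],[0,0,0],[0,0,0],[0,0,0],[0,0,0],[0,0,0],[0,0,0],[0,0,0],[0,0,0]], dr=[[0,0,0.04],[0,0,0.08],[0,0,0.12],[0,0,0.16],[0,0,0.2],[0,0,0.24],[0,0,0.28],[0,0,0.32],[0,0,0.36],[0,0,0.4]])

```text
time: 6.97
position: [0.5491, 0.1183, 0.1434]
tool_rot: [0.186, 3.132, 0.001]
ft_force: [0.2, 1.4, 6.6]
grip_width: 0.899
grip_force: 5.3
```

```bash
cat >> h.py <<'E'
def wings(z=.138,c=(.5482,.118)):
    im=get_image("scene");im2=get_image("side")
    for n,i,lo,hi in(("scene",im,250,350),("side",im2,180,300)):
        for b in blobs(i,*COL["green"]):
            if lo<b[0][0]<hi:
                p=onz(cam(n),b[0],z);d=p[:2]-c
                print(n,b,p.round(4),"ang",np.degrees(np.arctan2(d[1],d[0])).round(1)%180,"r",np.hypot(*d).round(4))
E
python3 - <<'E'
from h import *
plan(.548,.1175,.143,70);wings()
E
```

```text
t 6.97 pos [0.5491 0.1183 0.1434] yaw y 83.2 tilt 0.22 F [0.2 1.4 6.6] T [ 0.12 -0.03  0.25] q [ 0.43  0.29 -0.8   1.77  0.23  1.17  1.02]
move mm [ 1.  -0.9  0.4] dz rad 0.23
scene ([285.6, 161.2], 44) [0.5363 0.0912 0.138 ] ang 66.1 r 0.0293
scene ([315.2, 165.1], 121) [0.5678 0.1537 0.138 ] ang 61.3 r 0.0407
side ([262.6, 222.2], 188) [0.5299 0.0872 0.138 ] ang 59.3 r 0.0358
```

Request:
send_rows(xyz=[[0,0,0],[0,0,0],[0,0,0],[0,0,0],[0,0,0],[0,0,0],[0,0,0],[0,0,0],[0,0,0],[0,0,0]], dr=[[0,0,0.02],[0,0,0.04],[0,0,0.06],[0,0,0.08],[0,0,0.1],[0,0,0.12],[0,0,0.135],[0,0,0.15],[0,0,0.165],[0,0,0.18]])

```text
time: 7.9
position: [0.5476, 0.1167, 0.1412]
tool_rot: [-0.469, -3.106, 0.001]
ft_force: [0.6, 0.4, -1.2]
grip_width: 0.896
grip_force: 0.0
```

Run:
```python
from h import *
plan(.548,.1175,.134,70);wings()
```

```text
t 7.9 pos [0.5476 0.1167 0.1412] yaw y 72.8 tilt 0.03 F [ 0.6  0.4 -1.2] T [ 0.08 -0.19  0.02] q [ 0.41  0.29 -0.77  1.78  0.21  1.16  0.85]
move mm [-0.2  0.8  7.2] dz rad 0.049
scene ([284.8, 160.4], 75) [0.5334 0.0902 0.138 ] ang 62.099999999999994 r 0.0315
scene ([314.0, 170.3], 120) [0.5817 0.1455 0.138 ] ang 39.3 r 0.0433
side ([263.7, 228.2], 191) [0.5189 0.0961 0.138 ] ang 36.80000000000001 r 0.0366
side ([229.0, 234.7], 9) [0.555  0.1517 0.138 ] ang 78.6 r 0.0344
```

The force vanished and the tool sank, so the lid has dropped in at the blue marks. Next I press it down to the collar.

Request:
send_rows(xyz=[[0,0,3],[0,0,6],[0,0,8],[0,0,10],[0,0,12],[0,0,13],[0,0,14],[0,0,15],[0,0,16],[0,0,17]], dr=[[0,0,0],[0,0,0],[0,0,0],[0,0,0],[0,0,0],[0,0,0],[0,0,0],[0,0,0],[0,0,0],[0,0,0]])

```text
time: 8.83
position: [0.5476, 0.1172, 0.1254]
tool_rot: [-0.466, -3.107, 0.001]
ft_force: [-5.5, -3.2, 15.3]
grip_width: 0.894
grip_force: 7.7
```

Run:
```python
from h import *
plan(.548,.1175,.125,22);wings(.12)
```

```text
t 8.83 pos [0.5476 0.1172 0.1254] yaw y 72.9 tilt 0.04 F [-5.5 -3.2 15.3] T [-0.31  1.12  0.01] q [ 0.4   0.3  -0.76  1.79  0.23  1.14  0.84]
move mm [-0.3  0.4  0.4] dz rad 0.889
scene ([284.8, 162.9], 68) [0.5264 0.0932 0.12  ] ang 48.69999999999999 r 0.033
scene ([313.7, 172.6], 117) [0.5747 0.1491 0.12  ] ang 49.6 r 0.0408
side ([263.7, 231.0], 184) [0.5229 0.0909 0.12  ] ang 47.0 r 0.0371
```

Fully down (15 N at 0.1254), wings at about 49°. Now I turn clockwise, keeping the press.

Request:
send_rows(xyz=[[0,0,0],[0,0,0],[0,0,0],[0,0,0],[0,0,0],[0,0,0],[0,0,0],[0,0,0],[0,0,0],[0,0,0]], dr=[[0,0,0.03],[0,0,0.06],[0,0,0.1],[0,0,0.14],[0,0,0.18],[0,0,0.22],[0,0,0.26],[0,0,0.3],[0,0,0.34],[0,0,0.38]])

```text
time: 9.77
position: [0.5483, 0.1178, 0.1255]
tool_rot: [1.045, 2.961, 0.001]
ft_force: [-0.7, 0.2, 7.0]
grip_width: 0.897
grip_force: 4.0
```

Run:
```python
from h import *
plan(.548,.1175,.125,22);wings(.12)
```

```text
t 9.77 pos [0.5483 0.1178 0.1255] yaw y 51.1 tilt 0.11 F [-0.7  0.2  7. ] T [-0.15  0.24  0.2 ] q [ 0.35  0.29 -0.7   1.8   0.21  1.13  0.47]
move mm [ 0.1 -0.4  0.5] dz rad 0.508
scene ([287.5, 159.8], 69) [0.519  0.1025 0.12  ] ang 28.0 r 0.0331
scene ([310.8, 176.6], 118) [0.584  0.1383 0.12  ] ang 29.5 r 0.0412
side ([226.9, 230.3], 68) [0.5745 0.1386 0.12  ] ang 38.0 r 0.0334
side ([262.8, 237.4], 194) [0.514 0.103 0.12 ] ang 23.69999999999999 r 0.0373
```

Request:
send_rows(xyz=[[0,0,0.5],[0,0,1],[0,0,1],[0,0,1],[0,0,1],[0,0,1],[0,0,1],[0,0,1],[0,0,1],[0,0,1]], dr=[[0,0,0.03],[0,0,0.07],[0,0,0.11],[0,0,0.15],[0,0,0.19],[0,0,0.23],[0,0,0.27],[0,0,0.31],[0,0,0.35],[0,0,0.39]])

```text
time: 10.7
position: [0.5482, 0.118, 0.1254]
tool_rot: [1.598, 2.703, 0.001]
ft_force: [-3.6, -0.2, 12.6]
grip_width: 0.895
grip_force: 7.8
```

Run:
```python
from h import *
plan(.548,.1175,.125,22);wings(.12)
```

```text
t 10.7 pos [0.5482 0.118  0.1254] yaw y 28.8 tilt 0.11 F [-3.6 -0.2 12.6] T [-0.34  0.89  0.37] q [ 0.3   0.28 -0.65  1.8   0.19  1.13  0.1 ]
move mm [-0.3 -0.4  0.4] dz rad 0.119
scene ([291.6, 159.2], 40) [0.52   0.1126 0.12  ] ang 10.900000000000006 r 0.0287
scene ([305.7, 179.5], 103) [0.5887 0.1238 0.12  ] ang 8.2 r 0.0409
side ([229.7, 225.8], 65) [0.5782 0.1274 0.12  ] ang 17.3 r 0.0315
side ([259.5, 243.3], 186) [0.5094 0.1172 0.12  ] ang 1.1999999999999886 r 0.0389
```

Request:
send_rows(xyz=[[0,0,0],[0,0,0],[0,0,0],[0,0,0],[0,0,0],[0,0,0],[0,0,0],[0,0,0],[0,0,0],[0,0,0]], dr=[[0,0,0.02],[0,0,0.04],[0,0,0.06],[0,0,0.08],[0,0,0.1],[0,0,0.12],[0,0,0.14],[0,0,0.15],[0,0,0.15],[0,0,0.15]])

```text
time: 11.63
position: [0.5483, 0.1174, 0.1254]
tool_rot: [1.788, 2.579, -0.001]
ft_force: [-3.6, -2.9, 12.9]
grip_width: 0.896
grip_force: 23.8
```

Run:
```python
from h import *
plan(.548,.1175,.125,22);wings(.12)
```

```text
t 11.63 pos [0.5483 0.1174 0.1254] yaw y 20.5 tilt 0.19 F [-3.6 -2.9 12.9] T [-0.65  0.85  1.62] q [ 0.29  0.27 -0.63  1.8   0.18  1.12 -0.04]
move mm [ 0.2 -0.2  0.4] dz rad -0.025
scene ([292.6, 151.5], 16) [0.4972 0.123  0.12  ] ang 174.4 r 0.0513
scene ([292.4, 160.0], 21) [0.523  0.1136 0.12  ] ang 9.900000000000006 r 0.0256
scene ([303.5, 180.3], 97) [0.5895 0.1181 0.12  ] ang 0.2 r 0.0413
side ([231.0, 224.7], 58) [0.5783 0.1238 0.12  ] ang 10.9 r 0.0307
side ([258.1, 244.4], 184) [0.5096 0.1208 0.12  ] ang 175.8 r 0.0388
```

At the stop (1.6 N m, wings at about 0°). I relieve the torque a little, then lift off.

Request:
send_rows(xyz=[[0,0,0],[0,0,0],[0,0,-2],[0,0,-4],[0,0,-6],[0,0,-10],[0,0,-20],[0,0,-35],[0,0,-55],[0,0,-75]], dr=[[0,0,-0.02],[0,0,-0.03],[0,0,-0.03],[0,0,-0.03],[0,0,-0.04],[0,0,-0.05],[0,0,-0.06],[0,0,-0.06],[0,0,-0.06],[0,0,-0.06]])

```text
time: 12.57
position: [0.5472, 0.1174, 0.1994]
tool_rot: [-1.717, -2.63, 0.001]
ft_force: [0.0, -0.7, 0.9]
grip_width: 0.896
grip_force: 0.0
```

Run:
```python
from h import *
plan(.4405,.1185,.15,22);wings(.122)
s=get_state();im=get_image("wrist");cv2.imwrite("pics/wrist2.png",im[:,:,::-1]);C=cam("wrist",s)
for k in("green","orange"): print(k,[(b,onz(C,b[0],{'green':.122,'orange':.107}[k]).round(4)) for b in blobs(im,*COL[k],20)])
```

```text
t 12.57 pos [0.5472 0.1174 0.1994] yaw y 23.7 tilt 0.05 F [ 0.  -0.7  0.9] T [ 0.01 -0.2  -0.01] q [ 0.31  0.21 -0.64  1.71  0.13  1.26  0.05]
move mm [ 43.9 -97.2  49.5] dz rad 0.03
scene ([292.6, 155.2], 83) [0.5102 0.1184 0.122 ] ang 179.3 r 0.038
scene ([303.4, 179.9], 91) [0.5897 0.1176 0.122 ] ang 179.5 r 0.0415
side ([228.4, 219.8], 164) [0.5892 0.12   0.122 ] ang 2.8 r 0.0411
side ([258.1, 243.7], 184) [0.5097 0.1207 0.122 ] ang 176.0 r 0.0386
green [(([199.7, 191.9], 1074), array([0.5091, 0.1164, 0.122 ])), (([298.5, 233.2], 1006), array([0.5894, 0.1157, 0.122 ]))]
orange [(([123.0, 148.6], 242), array([0.4432, 0.1198, 0.107 ]))]
```

View pics/wrist2.png

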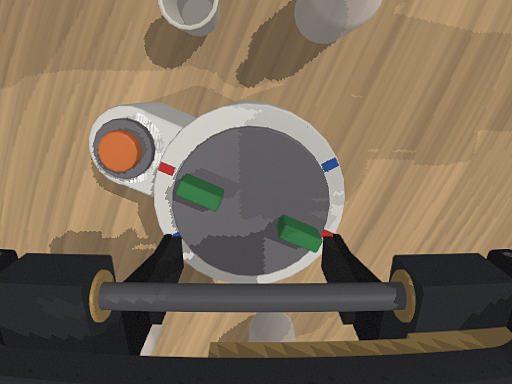

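The wrist view confirms the lid locked, its wings at (200,192) and (298,233) lined up with the red marks. The button is at (119,150), clear of the cup. I go above it with the jaws shut.

Request:
send_rows(xyz=[[6,-15,0],[12,-30,0],[20,-45,0],[28,-62,0],[36,-80,0],[44,-97,10],[44,-97,25],[44,-97,40],[44,-97,50],[44,-97,60]], dr=[[0,0,0],[0,0,0],[0,0,0],[0,0,0],[0,0,0],[0,0,0],[0,0,0],[0,0,0],[0,0,0],[0,0,0]], jaw=0)

```text
time: 13.55
position: [0.4405, 0.1185, 0.1373]
tool_rot: [-1.718, -2.629, 0.002]
ft_force: [1.1, 0.5, 0.4]
grip_width: 0.217
grip_force: 0.0
```

Run:
```python
from h import *
plan(.440,.1185,.123,22)
a=get_image("scene")[110:230,230:350];b=get_image("side")[190:310,230:350]
cv2.imwrite("pics/btn.png",cv2.resize(np.hstack([a,b])[:,:,::-1],None,fx=3.3,fy=3.3))
```

```text
t 13.55 pos [0.4405 0.1185 0.1373] yaw y 23.7 tilt 0.08 F [1.1 0.5 0.4] T [ 0.   -0.16 -0.02] q [ 0.35  0.02 -0.67  2.02  0.01  1.11  0.09]
move mm [ 0.2 -0.4 14.3] dz rad 0.029
```

View pics/btn.png

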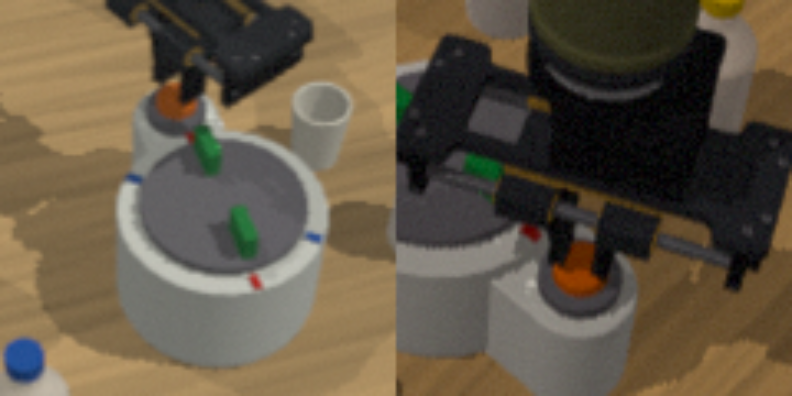

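The fingers are above the orange button, still closing. I let them shut, then come down.

Request:
send_rows(xyz=[[0,0,0],[0,0,0],[0,0,0],[0,0,0],[0,0,3],[0,0,6],[0,0,9],[0,0,12],[0,0,14],[0,0,16]], dr=[[0,0,0],[0,0,0],[0,0,0],[0,0,0],[0,0,0],[0,0,0],[0,0,0],[0,0,0],[0,0,0],[0,0,0]])

```text
time: 14.48
position: [0.441, 0.1187, 0.1225]
tool_rot: [-1.719, -2.63, 0.001]
ft_force: [-1.4, 0.1, 4.2]
grip_width: 0.003
grip_force: 2.1
```

Request:
send_rows(xyz=[[0,0,1],[0,0,2],[0,0,3],[0,0,4],[0,0,5],[0,0,6],[0,0,6.5],[0,0,7],[0,0,7],[0,0,7]], dr=[[0,0,0],[0,0,0],[0,0,0],[0,0,0],[0,0,0],[0,0,0],[0,0,0],[0,0,0],[0,0,0],[0,0,0]])

```text
time: 15.32
position: [0.4413, 0.1188, 0.1207]
tool_rot: [1.718, 2.629, -0.005]
ft_force: [-16.9, -4.9, 43.7]
grip_width: 0.008
grip_force: 21.8
```

Firm stop at 0.1207. I check that the whole 6 mm travel was used by watching the force while easing off.

Request:
send_rows(xyz=[[0,0,-2],[0,0,-4],[0,0,-6],[0,0,-7],[0,0,-7],[0,0,-7],[0,0,-7],[0,0,-7],[0,0,-7],[0,0,-7]], dr=[[0,0,0],[0,0,0],[0,0,0],[0,0,0],[0,0,0],[0,0,0],[0,0,0],[0,0,0],[0,0,0],[0,0,0]])

```text
time: 16.15
position: [0.4411, 0.1187, 0.1224]
tool_rot: [-1.719, -2.63, 0.0]
ft_force: [-1.4, -0.5, 3.5]
grip_width: 0.005
grip_force: 2.1
```

Request:
send_rows(xyz=[[0,0,-1],[0,0,-2],[0,0,-2],[0,0,-2],[0,0,-2],[0,0,-2],[0,0,-2],[0,0,-2],[0,0,-2],[0,0,-2]], dr=[[0,0,0],[0,0,0],[0,0,0],[0,0,0],[0,0,0],[0,0,0],[0,0,0],[0,0,0],[0,0,0],[0,0,0]])

```text
time: 16.98
position: [0.4411, 0.1187, 0.1245]
tool_rot: [1.719, 2.63, -0.0]
ft_force: [-0.7, -1.0, 3.4]
grip_width: 0.01
grip_force: 1.5
```

Request:
send_rows(xyz=[[0,0,-1],[0,0,-2],[0,0,-2],[0,0,-2],[0,0,-2],[0,0,-2],[0,0,-2],[0,0,-2],[0,0,-2],[0,0,-2]], dr=[[0,0,0],[0,0,0],[0,0,0],[0,0,0],[0,0,0],[0,0,0],[0,0,0],[0,0,0],[0,0,0],[0,0,0]])

```text
time: 17.82
position: [0.4411, 0.1187, 0.1265]
tool_rot: [1.719, 2.63, -0.0]
ft_force: [-0.1, 0.5, 1.9]
grip_width: 0.012
grip_force: 0.9
```

The spring force was still fading at 0.1265, so the button travelled at least 5.8 mm, right down. I lift clear and check.

Request:
send_rows(xyz=[[0,0,-5],[0,0,-15],[0,0,-30],[0,0,-50],[0,0,-70],[0,0,-90],[0,0,-100],[0,0,-100],[0,0,-100],[0,0,-100]], dr=[[0,0,0],[0,0,0],[0,0,0],[0,0,0],[0,0,0],[0,0,0],[0,0,0],[0,0,0],[0,0,0],[0,0,0]])

```text
time: 18.65
position: [0.4404, 0.1185, 0.2255]
tool_rot: [-1.718, -2.629, 0.002]
ft_force: [-0.6, -0.0, 0.8]
grip_width: 0.007
grip_force: 0.0
```

Run:
```python
from h import *
plan(.440,.1185,.123,22);wings(.122)
print(close_job())
```

```text
t 18.65 pos [0.4404 0.1185 0.2255] yaw y 23.7 tilt 0.1 F [-0.6 -0.   0.8] T [-0.02 -0.06 -0.08] q [ 0.37 -0.07 -0.65  1.91 -0.05  1.3   0.14]
move mm [ 1.000e-01 -2.000e-01  1.025e+02] dz rad 0.029
scene ([292.6, 155.1], 82) [0.5099 0.1185 0.122 ] ang 179.2 r 0.0383
scene ([303.4, 179.9], 91) [0.5897 0.1176 0.122 ] ang 179.5 r 0.0415
side ([228.4, 219.8], 163) [0.5892 0.12   0.122 ] ang 2.8 r 0.0411
side ([258.2, 243.8], 187) [0.5094 0.1207 0.122 ] ang 176.0 r 0.0389
the job is handed in; nothing more can be done
None
```

The lid is locked on the red marks, the start button was pressed right down (about 6 mm) and released, the bottles and egg cup weren't touched, and the job was handed in at about 19 s; no verdict came back.

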